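# Seat a model carrier in the square stop

### The job

Take the upright wooden-handled pusher out of its tray and, holding it, gently nudge the aluminium carrier plate that bears the plaster jaw across the dark steel stage until it sits flush against both brass stop bars with no gap anywhere along either bar. Touch the carrier only with the pusher and never press it hard, then stand the pusher upright in its tray again and let go; leave the other things on the bench alone.

Things in the scene. Friction and masses are not known exactly. Their poses are not given: they have to be found in the camera images.
- jig: Fixed dark steel stage on the bench, 230 (x) x 210 (y) x 12 mm high, turned up to 0.4 rad, origin: centre of its underside. On it are two brass stop bars, 14 mm wide, 10 mm high, always square to the stage: the far bar runs along jig y with its face to -x, the left bar along jig x with its face to -y. They form an inner corner open to jig -x, -y. Clamped, but set anew each time.
- stop_mark (a point): Middle of the bars' setting range, at jig (+85, +75, +12) mm, on the stage's top, axes as the jig's. The far bar's face stands somewhere at x = -12 to +12 mm of this frame, the left bar's face, independently, at y = -12 to +12 mm; where is not reported and must be found by feel (or sight). Far bar spans y -122 to +18, left bar x -134 to -14 mm.
- carrier: Loose aluminium plate 90 (x) x 70 (y) x 10 mm on the stage, a white plaster jaw fixed on it (top 32 mm above the stage); origin: centre of the underside. 0.15 to 0.31 kg; slides at 1 to 4 N. Starts 1 to 65 mm short of each bar, turned up to 0.25 rad. Its +x edge goes on the far bar, its +y edge on the left bar. 6 to 10 N seats it; over 18 N from the pusher is too hard and may chip the plaster.
- pusher: Loose upright hand tool, 92 mm tall, 0.12 kg: square white plastic foot 40 x 40 x 14 mm high, flat sides, and centred on it a square wooden handle 18 x 18 mm from 14 to 92 mm above the underside, sides parallel to the foot's. Origin: centre of the foot's underside. Grip the handle from above; a side of the foot, held a few mm clear of the stage, bears on the carrier's edge.
- tray: Fixed shallow grey plastic tray 110 x 110 mm outside, walls 4 mm thick and 14 mm high, floor 4 mm thick, open on top. Origin: centre of its underside. The pusher starts in it and goes back into it.
- bowl: Bystander: black rubber mixing bowl, 104 mm across, 58 mm high, origin at the centre of its underside.
- jar: Bystander: small amber glass jar, 52 mm across, 65 mm high, origin at the centre of its underside.
- spare_model: Bystander: a plaster jaw model without a plate, about 61 x 54 x 22 mm, lying on the bench; origin on its underside.
- spatula: Bystander: plaster spatula 190 mm long lying flat on the bench along its own x, right of the stage.
Not all that is in view belongs to the job. What is shaped like the pusher but purple is not meant.

How it is judged:
By the outcome, as a careful person would: the job done as asked, in the order asked, and still so for the second after the job is handed in, with the robot touching nothing.
It also fails if it takes over 72 s, if anything falls off the work surface, if the arm or the gripper's body presses on something with over 40 N, if the wrist force passes 120 N, or if a joint passes its speed limit or range.

### The arm

A 6-joint arm with a two-finger parallel gripper is mounted at the origin on the work surface. World frame = base frame: x ahead of the robot, y to its left, z up, the work surface at z = 0. Lengths are in mm, angles in degrees, forces in N, time in s.
With the tool pointing down it reaches from about 350 to 850 mm from the base axis. Payload 8.1 kg.
Tool frame: the origin (TCP) lies at the very end of the fingers, on their centre line; the grasp point (between the pads) lies 19 mm behind it; z points along the fingers, y is the line along which they close (so a half turn about z gives the same grasp; the last joint's range is limited). The gripper opens to 85 mm and grips with 20 to 120 N. Pads are 22 mm wide; open, the fingers measure 114 mm over their backs; the gripper's body (76 mm by 85 mm) begins 54 mm behind the grasp point. The pads swing forward as they close: fully open they stand 13 mm farther back than shut.
Start: joints at [70.909, 7.471, 85.268, -0, 87.261, -4.893], TCP at [147.141, 581.683, 231.292] pointing down, gripper open.
Joint ranges: [-169.43, 169.43], [-51.17, 129.36], [1.28, 143.12], [-76.62, 256.62], [0, 156.53], [-152.29, 152.29]. Speed limits (degrees/s): [136.94, 136.94, 159.86, 180, 180, 180].

### API

Orientations are given as [roll, pitch, yaw] about the fixed x, y, z axes, in that order (R = Rz(yaw) Ry(pitch) Rx(roll)).
In Python, from bench import * gives the robot as it stands.
- The arm moves only by the tool play_rows, never from a script. Its argument "increments" is a list of rows, each a list of 3 entries, a list of its own where there are three numbers: the gripper's target within -1 to 1 (fully open at 1, half-way at 0, shut at -1), then the shift along the tool's x, y, z in mm, then the turn about the tool's z in rad. A call has 1 to 12 rows; each row shifts and turns the commanded pose from where the row before left it, along the tool's axes as they then stand; what a row does not reach is not made up. A row lasts 1/12 s, in which the tool goes at most 41.7 mm and 7.16 degrees, less where a joint would pass 70% of its speed; a pose out of reach is approached as far as the arm can. A call is refused whole if a number of a shift passes 41.7 or a number of a turn 0.125, either way. A call with a gripper value outside its range is refused whole. The fingers move at their own pace and stop on an object; "force" is the grip in N (left out, the last holds). Time passes only in rows, so rows that do not move let the fingers close. It gives the time, the measured TCP pose, the force, the opening and the grip force at its end, in the units of the state.
- sense(): the state, without advancing time (a new reading comes with each control period).
- snapshot(name): name is "side" or "top"; returns a dict with "color" (480x640x3 uint8, red, green, blue), "intrinsics" (3x3 intrinsics, pixels), "world_from_camera" (4x4, takes a point from camera to world coordinates). Camera axes: x right, y down, z forward; pixel columns grow to the right and rows downward; lengths in mm; the calibration is good to about 2 mm. A picture is of the moment at which its call begins. There is no depth.
- hand_in(): hands the job in; it is judged then, once.
Trained networks look in a picture, given as the dict that the camera call returned (one of the last four; its "shot" number tells which), for a name from the list of things; names that differ only in an ending like _2 or _b are one class to them, and where a whole thing is asked for, a point or a joint stands for the part that bears it (a point fixed in the world has none). Each returns a list of dicts, best first, with "p" (0 to 1); they miss things now and then, are a little off and sometimes report something else, mostly with a low value. They report only what shows in the picture. A call takes as long as a camera call. They do not tell look-alikes from the thing itself.
- find_in(query, picture): "xyz" ([x, y, z] in mm, in the coordinates of the camera as it stood for that picture, good to about 4 mm: the middle of the surface that is visible of it).
- regions_of(query, picture): "mask" (480x640 bool, what is visible of it).
- pinpoint(query, picture): "xyz" ([x, y, z] in mm, in the coordinates of the camera as it stood for that picture, good to about 4 mm: a listed point, or the origin of a listed thing).
The state is a dict: "time": time; "joint_pos": joint angles; "qd": joint speeds; "joint_efforts": joint torques, N m; "tool_pos": TCP position; "tcp_rot": TCP orientation; "ft_force": force on the tool from outside, world axes, zero at the start; "wrist_torque": the same for the moment, N m; "finger_gap": finger opening in mm; "grip_force": force on a finger pad.
Only numpy, scipy, OpenCV 4.12 (cv2) and the standard library are available. Lean on these libraries where they do the work, as an engineer would, in place of code of your own. Each camera call takes 0.05 s, during which the arm holds its last target. There are 200 camera calls.

## Working session

There is one attempt and no reset: what is moved stays moved. The work goes in short steps, Python scripts to look and compute and a tool call to move; the robot and the scene stay as the last step left them, time stands still between calls to the robot, and variables do not carry over. Pictures are saved under pics/ and viewed, at most 10 in all, crops included, and the job is handed in when it is done.

Besides the shell and the picture viewer there is one more tool, called after "Emit:" in YAML: its name, and indented under it one key for each argument. play_rows: Moves the arm, as the interface text tells. Its arguments: {"type":"object","properties":{"increments":{"type":"array","items":{"type":"array"}},"force":{"type":"number"}},"required":["increments"]}

```bash
mkdir -p pics; ls; cat > h.py <<'E'
from bench import *
import numpy as np, cv2
def px(s,p):
    K=np.array(s["intrinsics"]);T=np.linalg.inv(np.array(s["world_from_camera"]))
    q=T[:3,:3]@np.array(p,float)+T[:3,3];u=K@q;return u[:2]/u[2]
def w(s,c):
    T=np.array(s["world_from_camera"]);return T[:3,:3]@np.array(c)+T[:3,3]
def ray(s,u,v,z):
    K=np.array(s["intrinsics"]);T=np.array(s["world_from_camera"])
    d=T[:3,:3]@np.linalg.inv(K)@[u,v,1];o=T[:3,3];return (o+d*(z-o[2])/d[2])
E
python3 - <<'E'
from h import *
for n in("top","side"):
    s=snapshot(n);cv2.imwrite(f"pics/{n}0.png",s["color"][:,:,::-1])
    print(n,np.round(s["world_from_camera"],2).tolist())
    for q in("jig","stop_mark","carrier","pusher","tray","bowl","jar","spare_model","spatula"):
        for r in pinpoint(q,s)[:3]:
            p=w(s,r["xyz"]);print(q,round(r["p"],2),p.round(),px(s,p).round())
st=sense();print(st)
E
```

```text
pics
top [[0.11, -0.97, 0.21, 383.21], [-0.99, -0.11, 0.03, -32.59], [-0.0, -0.21, -0.98, 1162.49], [0.0, 0.0, 0.0, 1.0]]
jig 0.69 [567. -68.  -1.] [343. 274.]
stop_mark 0.93 [669. -25.  11.] [330. 232.]
carrier 0.89 [563. -70.  11.] [344. 276.]
pusher 0.91 [548. 341.  -0.] [179. 264.]
pusher 0.62 [549. 218.   2.] [228. 269.]
tray 0.72 [548. 219.   2.] [227. 269.]
bowl 0.68 [787. 202.   2.] [248. 179.]
bowl 0.53 [547. 218.   1.] [228. 270.]
jar 0.87 [795. -37.   1.] [340. 186.]
spare_model 0.88 [ 511. -357.    2.] [458. 310.]
spatula 0.55 [ 679. -375.   -2.] [468. 244.]
side [[1.0, -0.0, -0.0, 602.93], [0.0, -0.79, 0.61, -634.06], [-0.0, -0.61, -0.79, 843.38], [0.0, 0.0, 0.0, 1.0]]
jig 0.62 [570. -74.   0.] [307. 274.]
stop_mark 0.95 [674. -24.  10.] [359. 250.]
carrier 0.91 [563. -78.   8.] [303. 273.]
pusher 0.89 [551. 216.   4.] [301. 168.]
pusher 0.84 [550. 337.   2.] [302. 134.]
tray 0.57 [547. 216.   0.] [300. 169.]
tray 0.46 [ 504. -359.   -1.] [264. 420.]
bowl 0.96 [787. 197.  -2.] [404. 176.]
jar 0.8 [793. -35.  -3.] [418. 258.]
spare_model 0.8 [ 507. -358.   -3.] [266. 419.]
spatula 0.83 [ 681. -370.   -4.] [372. 427.]
spatula 0.54 [550. 217.   1.] [301. 169.]
{'time': 1.0, 'joint_pos': array([ 7.09113417e+01,  7.47120853e+00,  8.52677336e+01,  1.53491446e-03,
        8.72605491e+01, -4.89293405e+00]), 'qd': array([0.14496861, 0.07012668, 0.02853546, 0.08354562, 0.00985235,
       0.05017057]), 'joint_efforts': array([-7.19061863e-04, -5.69350076e+01, -5.00856400e+01, -2.89800073e-04,
        1.98973044e-03,  3.16895455e-05]), 'tool_pos': array([147.11191244, 581.69599314, 231.29241662]), 'tcp_rot': array([ 1.79999362e+02, -1.48418272e-03,  1.65804202e+02]), 'ft_force': array([-0.00959781, -0.3002668 ,  0.30111313]), 'wrist_torque': array([-0.00469475, -0.02358362,  0.0279355 ]), 'grip_force': 0.0, 'finger_gap': 85.54438533884444}
```

View pics/top0.png

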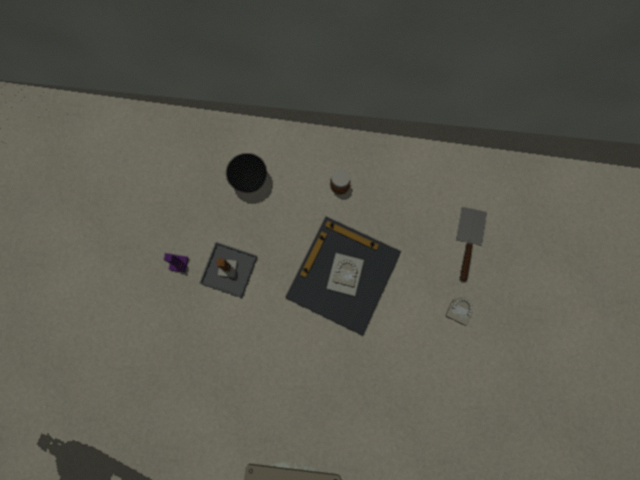

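```bash
python3 - <<'E'
import cv2
a=cv2.imread("pics/top0.png");b=cv2.imread("pics/side0.png")
cv2.imwrite("pics/c0.png",cv2.resize(a[195:345,250:450],None,fx=4,fy=4,interpolation=2))
A=cv2.resize(b[80:230,230:380],(400,400));B=cv2.resize(a[200:320,140:280],(400,400))
cv2.imwrite("pics/c1.png",cv2.hconcat([A,B]))
E
```

```text
(no output)
```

View pics/c0.png

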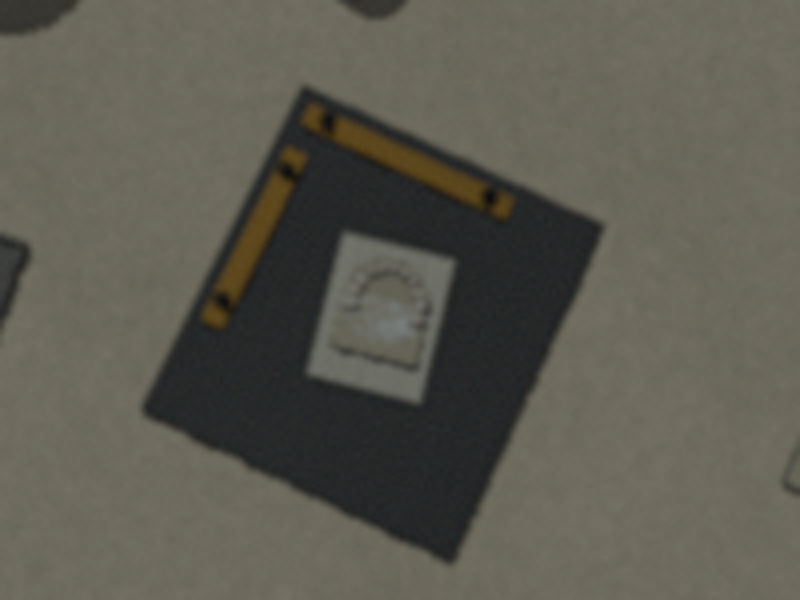

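View pics/c1.png

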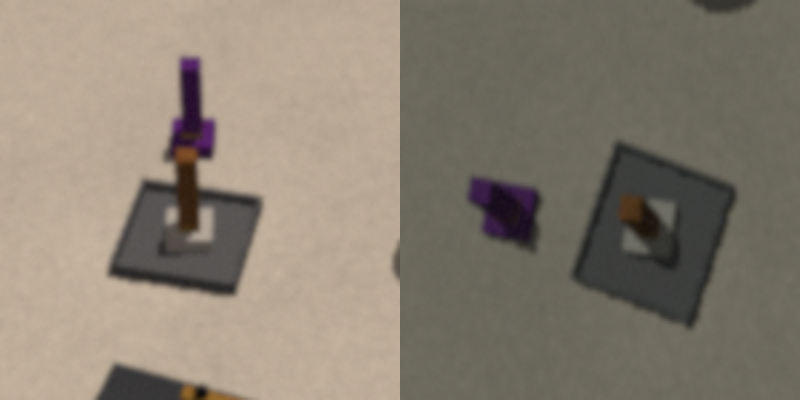

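The real pusher is the wooden-handled one in the tray at top (228,269). The purple look-alike is at (177,263) with no tray, so I leave it alone. The carrier is at (344,276) and the brass bars at (353,235) and (314,255). Next I measure orientations.

```bash
cat > meas.py <<'E'
from h import *
def rect(s,m,z):
    c=max(cv2.findContours(m.astype(np.uint8),0,cv2.CHAIN_APPROX_NONE)[0],key=cv2.contourArea)[:,0]
    P=np.array([ray(s,u,v,z)[:2] for u,v in c],np.float32)
    (cx,cy),(a,b),t=cv2.minAreaRect(P); 
    return np.round([cx,cy,a,b,t],1)
def brass(s):
    h=cv2.cvtColor(s["color"],cv2.COLOR_RGB2HSV);m=(h[...,1]>130)&(h[...,0]>10)&(h[...,0]<30)&(h[...,2]>50)
    n,l,st,_=cv2.connectedComponentsWithStats(m.astype(np.uint8))
    return [l==i for i in np.argsort(-st[1:,4])[:2]+1]
E
python3 - <<'E'
from meas import *
for n in("top","side"):
    s=snapshot(n)
    for q,z in(("jig",12),("carrier",22),("tray",14),("pusher",18)):
        for r in regions_of(q,s)[:2]:
            m=r["mask"];
            if q=="pusher":
                h=cv2.cvtColor(s["color"],cv2.COLOR_RGB2HSV);m=m&(h[...,1]<75)
            if m.sum()>20: print(n,q,round(r["p"],2),m.sum(),rect(s,m,z))
    for m in brass(s): print(n,"brass",m.sum(),rect(s,m,22))
    # wooden handle
    h=cv2.cvtColor(s["color"],cv2.COLOR_RGB2HSV)
E
```

```text
top jig 0.61 6832 [566.6 -68.4 212.2 231.8  70.5]
top tray 0.83 1728 [547.6 214.4 114.7 111.   77.7]
top pusher 0.56 72 [554.6 361.1  38.6  45.9  68.4]
top pusher 0.51 189 [548.9 218.1  39.8  46.7   6.2]
top brass 281 [666.7 -71.  123.3  15.8  70.4]
top brass 206 [606.6   9.5  14.5  84.   70.3]
side jig 0.86 9273 [566.8 -71.4 216.2 232.7  70.7]
side carrier 0.68 1545 [565.7 -74.6  81.8  91.2  82.6]
side tray 0.97 1528 [547.1 208.7 125.9 114.2  77.2]
side pusher 0.98 243 [549.3 218.9  39.3  65.8   1. ]
side pusher 0.83 132 [561.8 366.2  13.4 124.9   9.2]
side brass 451 [663.7 -82.2 143.3  15.3  70.4]
side brass 421 [605.4   5.6  19.7 121.3  70.4]
```

Emit:
play_rows:
  increments:
    - [1,[0,0,0],0.125]
    - [1,[0,0,0],0.125]
    - [1,[0,0,0],0.125]
    - [1,[0,0,0],0.125]
    - [1,[0,0,0],0.125]
    - [1,[0,0,0],0.125]
    - [1,[0,0,0],0.125]
    - [1,[0,0,0],0.125]
    - [1,[0,0,0],0.125]
    - [1,[0,0,0],0.125]
    - [1,[0,0,0],0.073]
  force: 80

```text
time: 2.42
tool_pos: [147.1, 581.7, 231.3]
tcp_rot: [-180.0, 0.0, 89.6]
ft_force: [-0.8, -0.4, -0.2]
finger_gap: 85.7
grip_force: 0.0
```

Emit:
play_rows:
  increments:
    - [1,[-30,33,0],0]
    - [1,[-30,33,0],0]
    - [1,[-30,33,0],0]
    - [1,[-30,33,0],0]
    - [1,[-30,33,0],0]
    - [1,[-30,33,0],0]
    - [1,[-30,33,0],0]
    - [1,[-30,33,0],0]
    - [1,[-30,33,0],0]
    - [1,[-30,33,0],0]
    - [1,[-30,33,0],0]
    - [1,[-30,33,0],0]

```text
time: 3.42
tool_pos: [518.4, 243.7, 231.6]
tcp_rot: [180.0, -0.0, 90.0]
ft_force: [0.2, 0.3, 0.2]
finger_gap: 85.2
grip_force: 0.0
```

Emit:
play_rows:
  increments:
    - [1,[0,0,0],0]
    - [1,[0,0,0],0]

```text
time: 3.58
tool_pos: [518.5, 243.4, 231.0]
tcp_rot: [-180.0, 0.0, 89.8]
ft_force: [0.4, 0.2, -1.1]
finger_gap: 85.5
grip_force: 0.0
```

```bash
python3 - <<'E'
from h import *
s=snapshot("side")
h=cv2.cvtColor(s["color"],cv2.COLOR_RGB2HSV)
cv2.imwrite("pics/s1.png",s["color"][:,:,::-1])
st=sense();print(st["tool_pos"],st["tcp_rot"],st["joint_pos"])
E
```

```text
[517.47783659 244.64343842 231.07890217] [-1.79965031e+02 -1.01684022e-02  8.98745025e+01] [2.01571957e+01 3.24546892e+00 8.97806964e+01 2.16895135e-02
 8.70031104e+01 2.02815505e+01]
```

Emit:
play_rows:
  increments:
    - [1,[-13,15.5,0],0]
    - [1,[-13,15.5,0],0]
    - [1,[0,0,30],0]
    - [1,[0,0,30],0]
    - [1,[0,0,30],0]
    - [1,[0,0,30],0]
    - [1,[0,0,30],0]
    - [1,[0,0,25],0]
    - [1,[0,0,16],0]
    - [1,[0,0,0],0]

```text
time: 4.47
tool_pos: [543.7, 219.9, 35.6]
tcp_rot: [-179.6, 0.1, 90.1]
ft_force: [-0.2, 0.5, 0.6]
finger_gap: 85.8
grip_force: 0.0
```

Emit:
play_rows:
  increments:
    - [-1,[0,0,0],0]
    - [-1,[0,0,0],0]
    - [-1,[0,0,0],0]
    - [-1,[0,0,0],0]
    - [-1,[0,0,0],0]
    - [-1,[0,0,0],0]
    - [-1,[0,0,0],0]
    - [-1,[0,0,0],0]
    - [-1,[0,0,0],0]
    - [-1,[0,0,0],0]
  force: 80

```text
time: 5.3
tool_pos: [549.1, 219.6, 41.6]
tcp_rot: [179.9, -0.0, 90.0]
ft_force: [-0.4, 0.1, 6.9]
finger_gap: 17.2
grip_force: 78.8
```

```bash
python3 - <<'E'
from h import *
s=snapshot("side");t=snapshot("top")
A=cv2.resize(s["color"][60:210,230:380],(400,400));B=cv2.resize(t["color"][200:320,140:280],(400,400))
cv2.imwrite("pics/c2.png",cv2.hconcat([A,B])[:,:,::-1])
st=sense();print(st["tool_pos"],st["tcp_rot"],st["finger_gap"],st["grip_force"],st["ft_force"])
E
```

```text
[549.1232061  219.61422232  41.59386821] [ 1.79885780e+02 -4.24469736e-02  8.99859991e+01] 17.07251864602962 78.78026247024536 [-0.40650268  1.11044861  6.76568883]
```

View pics/c2.png

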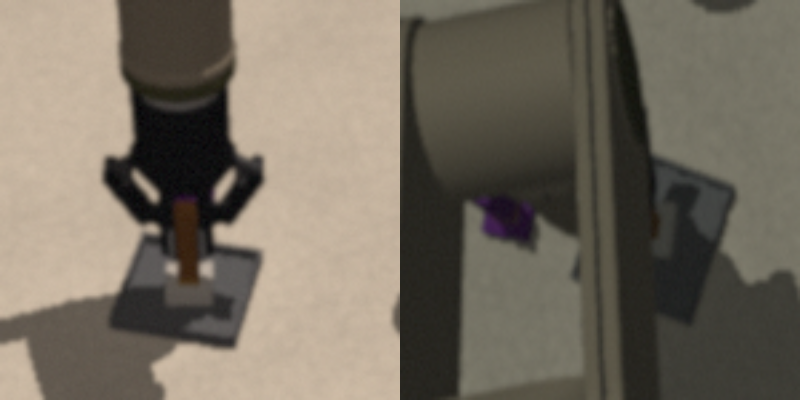

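Emit:
play_rows:
  increments:
    - [-1,[0,0,-15],0]
    - [-1,[0,0,-25],0]
    - [-1,[0,0,-20],0]
    - [-1,[-33,-8,0],0]
    - [-1,[-33,-8,0],0]
    - [-1,[-33,-8,0],0]
    - [-1,[-33,-8,0],0]
    - [-1,[-33,-8,0],0]
    - [-1,[-33,-8,0],0]
    - [-1,[-33,-8,0],0]
    - [-1,[-33,-7,0],0]

```text
time: 6.32
tool_pos: [484.0, -46.1, 100.1]
tcp_rot: [-180.0, -0.0, 90.0]
ft_force: [0.6, -0.7, -1.9]
finger_gap: 17.4
grip_force: 78.4
```

Emit:
play_rows:
  increments:
    - [-1,[0,0,0],0.125]
    - [-1,[0,0,0],0.125]
    - [-1,[0,0,0],0.09]
    - [-1,[0,0,0],0]
    - [-1,[0,0,0],0]

```text
time: 6.73
tool_pos: [484.9, -44.7, 100.1]
tcp_rot: [-180.0, 0.0, 70.7]
ft_force: [0.3, -0.0, -1.6]
finger_gap: 17.2
grip_force: 78.3
```

```bash
cat >> meas.py <<'E'
C=np.array([566.7,-69.5]);a=np.radians(-19.5);X=np.array([np.cos(a),np.sin(a)]);Y=np.array([-np.sin(a),np.cos(a)])
def J(p): d=np.array(p[:2])-C; return np.round([d@X,d@Y],1)
def state():
    st=sense();f=st["ft_force"];print("jig",J(st["tool_pos"]),"z",st["tool_pos"][2].round(1),"rot",st["tcp_rot"].round(1),"F jig",np.round([f[:2]@X,f[:2]@Y,f[2]],1),round(st["finger_gap"],1))
E
python3 - <<'E'
from meas import *
state()
s=snapshot("side")
cv2.imwrite("pics/c3.png",cv2.resize(s["color"][150:350,200:440],(720,600))[:,:,::-1])
r=regions_of("carrier",s)
if r:
    print(rect(s,r[0]["mask"],22))
r=pinpoint("carrier",s);print(J(w(s,r[0]["xyz"])))
E
```

```text
jig [-85.4  -4. ] z 100.1 rot [-180.     0.    70.7] F jig [ 0.3  0.1 -1.6] 17.2
[565.4 -74.3  79.3  92.9  79.5]
[ 1.8 -6.8]
```

View pics/c3.png

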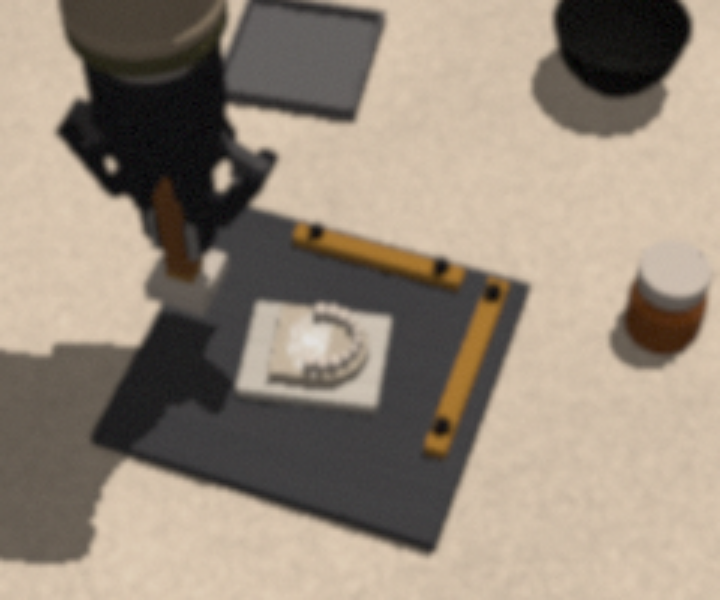

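The pusher is held upright with its foot square to the stage. The carrier is clear at about (315,355) in the crop. Next I lower it to about 4 mm above the stage and approach.

Emit:
play_rows:
  increments:
    - [-1,[0,0,20],0]
    - [-1,[0,0,18],0]
    - [-1,[0,0,9.5],0]
    - [-1,[0,0,0],0]
    - [-1,[0,4,0],0]
    - [-1,[0,4,0],0]
    - [-1,[0,1,0],0]
    - [-1,[0,1,0],0]

```text
time: 7.55
tool_pos: [495.6, -48.3, 53.8]
tcp_rot: [179.9, -0.0, 70.5]
ft_force: [0.3, 0.1, -0.9]
finger_gap: 17.0
grip_force: 78.4
```

Emit:
play_rows:
  increments:
    - [-1,[0,1.5,0],0]
    - [-1,[0,1.5,0],0]
    - [-1,[0,1.5,0],0]
    - [-1,[0,1.5,0],0]

```text
time: 7.88
tool_pos: [500.1, -49.9, 52.8]
tcp_rot: [-180.0, -0.0, 70.5]
ft_force: [-2.3, 1.3, 0.4]
finger_gap: 17.3
grip_force: 78.5
```

Emit:
play_rows:
  increments:
    - [-1,[0,1.5,0],0]
    - [-1,[0,1.5,0],0]
    - [-1,[0,1.5,0],0]
    - [-1,[0,1.5,0],0]

```text
time: 8.22
tool_pos: [505.8, -52.0, 52.6]
tcp_rot: [-180.0, 0.0, 70.5]
ft_force: [-1.1, 1.4, -0.1]
finger_gap: 17.1
grip_force: 78.5
```

Emit:
play_rows:
  increments:
    - [-1,[0,1.5,0],0]
    - [-1,[0,1.5,0],0]
    - [-1,[0,1.5,0],0]
    - [-1,[0,1.5,0],0]

```text
time: 8.55
tool_pos: [511.7, -54.1, 52.8]
tcp_rot: [180.0, 0.0, 70.5]
ft_force: [-0.8, 0.6, -1.6]
finger_gap: 16.9
grip_force: 78.5
```

```bash
python3 - <<'E'
from meas import *
state()
s=snapshot("side")
r=regions_of("carrier",s)
if r: print(rect(s,r[0]["mask"],22))
r=pinpoint("carrier",s);print(J(w(s,r[0]["xyz"])))
E
```

```text
jig [-57.   -3.8] z 52.8 rot [180.    0.   70.5] F jig [-1.   0.3 -1.6] 16.9
[576.1 -81.1  79.2  93.5  77.6]
[13.3 -7.8]
```

Emit:
play_rows:
  increments:
    - [-1,[0,1.5,0],0]
    - [-1,[0,1.5,0],0]
    - [-1,[0,1.5,0],0]
    - [-1,[0,1.5,0],0]
    - [-1,[0,1.5,0],0]
    - [-1,[0,1.5,0],0]
    - [-1,[0,1.5,0],0]
    - [-1,[0,1.5,0],0]
    - [-1,[0,1.5,0],0]
    - [-1,[0,1.5,0],0]
    - [-1,[0,1.5,0],0]
    - [-1,[0,1.5,0],0]

```text
time: 9.7
tool_pos: [528.6, -60.0, 52.8]
tcp_rot: [180.0, -0.0, 70.5]
ft_force: [-1.8, 0.9, 0.1]
finger_gap: 17.1
grip_force: 78.4
```

```bash
python3 - <<'E'
from meas import *
state()
s=snapshot("side")
r=regions_of("carrier",s)
if r: print(rect(s,r[0]["mask"],22))
r=pinpoint("carrier",s);print(J(w(s,r[0]["xyz"])))
cv2.imwrite("pics/c4.png",cv2.resize(s["color"][190:310,230:390],(800,600),interpolation=2)[:,:,::-1])
E
```

```text
jig [-39.1  -3.8] z 52.8 rot [180.   -0.   70.5] F jig [-2.   0.3  0.1] 17.1
[587.8 -91.3  77.6  90.9  70.4]
[ 25.3 -15.1]
```

View pics/c4.png

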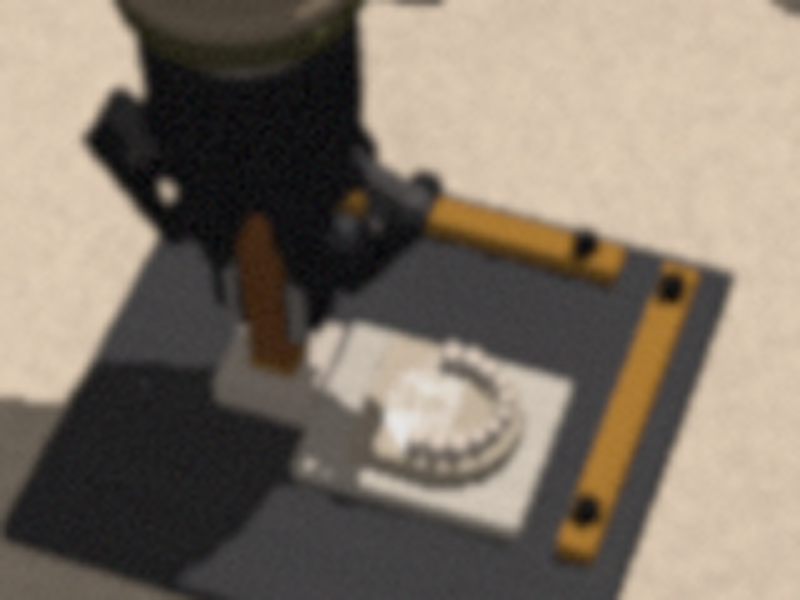

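The carrier is now square with the bars, about 15 mm short of the far bar. I continue slowly.

Emit:
play_rows:
  increments:
    - [-1,[0,1,0],0]
    - [-1,[0,1,0],0]
    - [-1,[0,1,0],0]
    - [-1,[0,1,0],0]
    - [-1,[0,1,0],0]
    - [-1,[0,1,0],0]
    - [-1,[0,1,0],0]
    - [-1,[0,1,0],0]
    - [-1,[0,1,0],0]
    - [-1,[0,1,0],0]
    - [-1,[0,1,0],0]
    - [-1,[0,1,0],0]

```text
time: 10.85
tool_pos: [539.9, -64.0, 52.8]
tcp_rot: [180.0, 0.0, 70.5]
ft_force: [-1.7, 0.5, -1.5]
finger_gap: 17.1
grip_force: 78.5
```

Emit:
play_rows:
  increments:
    - [-1,[0,0.5,0],0]
    - [-1,[0,0.5,0],0]
    - [-1,[0,0.5,0],0]

```text
time: 11.1
tool_pos: [541.2, -64.5, 52.8]
tcp_rot: [-180.0, 0.0, 70.5]
ft_force: [-0.7, 0.5, -0.9]
finger_gap: 17.0
grip_force: 78.5
```

Emit:
play_rows:
  increments:
    - [-1,[0,0.5,0],0]
    - [-1,[0,0.5,0],0]

```text
time: 11.27
tool_pos: [542.2, -64.8, 52.8]
tcp_rot: [180.0, 0.0, 70.5]
ft_force: [-0.3, 0.5, -1.9]
finger_gap: 17.1
grip_force: 78.5
```

```bash
python3 - <<'E'
from meas import *
state()
s=snapshot("side");r=pinpoint("carrier",s);print(J(w(s,r[0]["xyz"])))
state()
E
```

```text
jig [-24.7  -3.8] z 52.8 rot [180.    0.   70.5] F jig [-0.5  0.4 -1.9] 17.1
[ 40.5 -14.6]
jig [-24.6  -3.8] z 52.8 rot [180.   -0.   70.5] F jig [-1.1 -0.4 -0.7] 17.1
```

Emit:
play_rows:
  increments:
    - [-1,[0,0.4,0],0]
    - [-1,[0,0.4,0],0]

```text
time: 11.53
tool_pos: [542.9, -65.1, 52.8]
tcp_rot: [-180.0, 0.0, 70.5]
ft_force: [-1.7, 0.5, -0.9]
finger_gap: 17.2
grip_force: 78.5
```

Emit:
play_rows:
  increments:
    - [-1,[0,0.3,0],0]
    - [-1,[0,0.3,0],0]

```text
time: 11.7
tool_pos: [543.5, -65.3, 52.8]
tcp_rot: [-180.0, 0.0, 70.5]
ft_force: [-1.5, 0.1, -1.4]
finger_gap: 17.3
grip_force: 78.5
```

Emit:
play_rows:
  increments:
    - [-1,[0,0.4,0],0]
    - [-1,[0,0.4,0],0]

```text
time: 11.87
tool_pos: [544.3, -65.6, 52.8]
tcp_rot: [180.0, -0.0, 70.5]
ft_force: [-1.3, 0.6, -1.6]
finger_gap: 17.5
grip_force: 78.5
```

Emit:
play_rows:
  increments:
    - [-1,[0,0.4,0],0]
    - [-1,[0,0.4,0],0]

```text
time: 12.03
tool_pos: [544.6, -65.7, 52.8]
tcp_rot: [-179.9, 0.0, 70.5]
ft_force: [-5.4, 1.3, 2.2]
finger_gap: 16.9
grip_force: 78.8
```

Emit:
play_rows:
  increments:
    - [-1,[0,0.3,0],0]
    - [-1,[0,0,0],0]

```text
time: 12.2
tool_pos: [544.6, -65.7, 52.7]
tcp_rot: [-179.9, 0.0, 70.5]
ft_force: [-4.6, 2.4, 2.8]
finger_gap: 16.8
grip_force: 78.8
```

```bash
python3 - <<'E'
from meas import *
state()
s=snapshot("side");r=pinpoint("carrier",s);print(J(w(s,r[0]["xyz"])))
state()
E
```

```text
jig [-22.1  -3.8] z 52.7 rot [-179.9    0.    70.5] F jig [-5.1  0.8  2.8] 16.8
[ 45.4 -11.3]
jig [-22.1  -3.8] z 52.7 rot [-179.9    0.    70.5] F jig [-5.5  1.1  2.8] 17.4
```

Emit:
play_rows:
  increments:
    - [-1,[0,-5,0],0]
    - [-1,[0,-6,0],0]
    - [-1,[0,0,-25],0]
    - [-1,[0,0,-25],0]
    - [-1,[-26,0,0],0]
    - [-1,[-26,0,0],0]
    - [-1,[-26,0,0],0]
    - [-1,[0,25,0],0]
    - [-1,[0,26,0],0]
    - [-1,[0,26,0],0]
    - [-1,[0,0,0],0]
  force: 110

```text
time: 13.22
tool_pos: [584.5, -163.2, 102.8]
tcp_rot: [179.8, 0.0, 70.5]
ft_force: [0.5, -0.5, -0.9]
finger_gap: 16.8
grip_force: 108.0
```

```bash
python3 - <<'E'
from meas import *
state()
for n in("side","top"):
    s=snapshot(n)
    r=regions_of("carrier",s)
    if r: print(rect(s,r[0]["mask"],22))
    r=pinpoint("carrier",s)
    if r: print(J(w(s,r[0]["xyz"])))
    if n=="side": cv2.imwrite("pics/c5.png",cv2.resize(s["color"][190:310,260:420],(800,600),interpolation=2)[:,:,::-1])
E
```

```text
jig [ 48.1 -82.3] z 102.8 rot [179.8   0.   70.5] F jig [ 0.6 -0.3 -0.9] 16.8
[ 627.3 -107.3   71.2   36.6   69. ]
[ 42.4 -12.7]
[611.3 -76.   30.9  90.9  69.4]
[ 41.  -11.7]
```

View pics/c5.png

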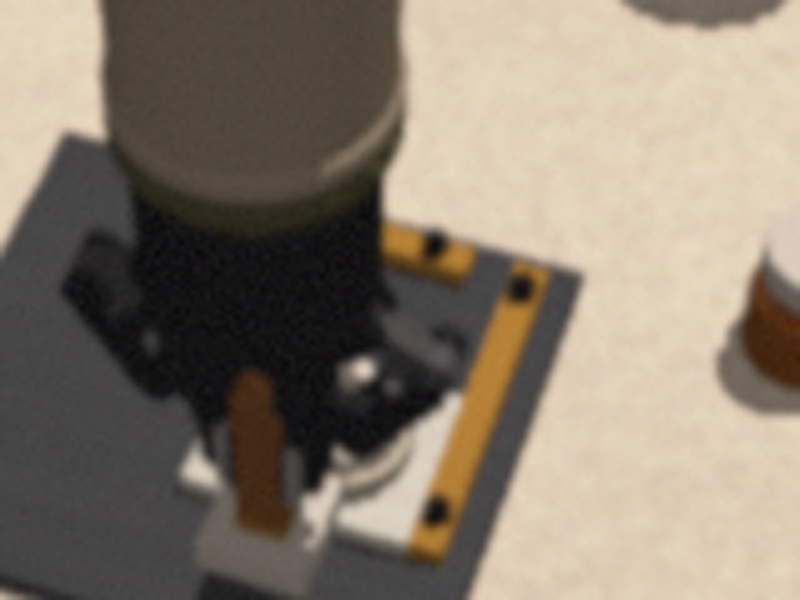

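The carrier lies along the far bar. Next I lower the pusher on the carrier's right side and push towards the left bar.

Emit:
play_rows:
  increments:
    - [-1,[0,-3,20],0]
    - [-1,[0,0,20],0]
    - [-1,[0,0,10],0]
    - [-1,[0,0,0],0]
    - [-1,[4,0,0],0]
    - [-1,[4,0,0],0]
    - [-1,[2,0,0],0]
    - [-1,[1.5,0,0],0]

```text
time: 14.18
tool_pos: [583.0, -149.2, 53.5]
tcp_rot: [179.9, -0.0, 70.5]
ft_force: [-0.7, -0.5, -1.0]
finger_gap: 16.8
grip_force: 108.0
```

Emit:
play_rows:
  increments:
    - [-1,[1.5,0,0],0]
    - [-1,[1.5,0,0],0]
    - [-1,[1.5,0,0],0]
    - [-1,[1.5,0,0],0]
    - [-1,[1.5,0,0],0]
    - [-1,[1.5,0,0],0]

```text
time: 14.68
tool_pos: [585.4, -141.5, 52.9]
tcp_rot: [-180.0, 0.0, 70.5]
ft_force: [-1.1, -1.9, -0.5]
finger_gap: 16.6
grip_force: 108.1
```

Emit:
play_rows:
  increments:
    - [-1,[1.5,0,0],0]
    - [-1,[1.5,0,0],0]
    - [-1,[1.5,0,0],0]
    - [-1,[1.5,0,0],0]
    - [-1,[1.5,0,0],0]
    - [-1,[1.5,0,0],0]

```text
time: 15.18
tool_pos: [588.5, -132.5, 52.8]
tcp_rot: [180.0, 0.0, 70.5]
ft_force: [-1.5, -1.6, 0.1]
finger_gap: 16.5
grip_force: 108.2
```

```bash
python3 - <<'E'
from meas import *
state()
for n in("side","top"):
    s=snapshot(n)
    r=regions_of("carrier",s)
    if r: print(rect(s,r[0]["mask"],22))
    r=pinpoint("carrier",s)
    if r: print(J(w(s,r[0]["xyz"])))
E
```

```text
jig [ 41.6 -52.1] z 52.8 rot [180.    0.   70.5] F jig [-0.8 -2.   0.1] 16.5
[632.8 -97.   72.8  34.3  69.4]
[43.9 -1.1]
[598.7 -98.7  32.   86.1  72.7]
[39.8  1.1]
```

Emit:
play_rows:
  increments:
    - [-1,[1.5,0,0],0]
    - [-1,[1.5,0,0],0]
    - [-1,[1.5,0,0],0]
    - [-1,[1.5,0,0],0]
    - [-1,[1.5,0,0],0]
    - [-1,[1.5,0,0],0]
    - [-1,[1.5,0,0],0]
    - [-1,[1.5,0,0],0]
    - [-1,[1.5,0,0],0]
    - [-1,[1.5,0,0],0]
    - [-1,[1.5,0,0],0]
    - [-1,[1.5,0,0],0]

```text
time: 16.48
tool_pos: [594.4, -115.5, 52.8]
tcp_rot: [-180.0, 0.0, 70.5]
ft_force: [-0.7, -1.5, -2.5]
finger_gap: 16.8
grip_force: 108.0
```

Emit:
play_rows:
  increments:
    - [-1,[1.5,0,0],0]
    - [-1,[1.5,0,0],0]
    - [-1,[1.5,0,0],0]
    - [-1,[1.5,0,0],0]
    - [-1,[1.5,0,0],0]
    - [-1,[1.5,0,0],0]
    - [-1,[1.5,0,0],0]
    - [-1,[1.5,0,0],0]
    - [-1,[1.5,0,0],0]
    - [-1,[1.5,0,0],0]

```text
time: 17.32
tool_pos: [599.5, -101.4, 52.8]
tcp_rot: [-180.0, 0.0, 70.5]
ft_force: [-1.7, -1.2, -1.5]
finger_gap: 16.3
grip_force: 107.9
```

```bash
python3 - <<'E'
from meas import *
state()
s=snapshot("side")
r=pinpoint("carrier",s)
if r: print(J(w(s,r[0]["xyz"])))
state()
E
```

```text
jig [ 41.6 -19.2] z 52.8 rot [-180.     0.    70.5] F jig [-1.2 -1.7 -1.5] 16.3
[42.9 31.9]
jig [ 41.7 -18.9] z 52.9 rot [180.   -0.   70.5] F jig [-0.9 -1.3 -0.2] 16.8
```

Emit:
play_rows:
  increments:
    - [-1,[1,0,0],0]
    - [-1,[1,0,0],0]
    - [-1,[1,0,0],0]
    - [-1,[1,0,0],0]
    - [-1,[1,0,0],0]

```text
time: 17.83
tool_pos: [601.3, -96.9, 52.9]
tcp_rot: [180.0, 0.0, 70.5]
ft_force: [-2.1, -0.5, -0.2]
finger_gap: 16.9
grip_force: 107.9
```

Emit:
play_rows:
  increments:
    - [-1,[0.5,0,0],0]
    - [-1,[0.5,0,0],0]

```text
time: 18.0
tool_pos: [601.6, -95.9, 52.9]
tcp_rot: [180.0, 0.0, 70.5]
ft_force: [-1.0, -1.5, -0.7]
finger_gap: 17.0
grip_force: 107.9
```

Emit:
play_rows:
  increments:
    - [-1,[0.4,0,0],0]
    - [-1,[0.4,0,0],0]

```text
time: 18.17
tool_pos: [601.9, -95.2, 52.9]
tcp_rot: [180.0, 0.0, 70.5]
ft_force: [-0.2, -1.7, -0.6]
finger_gap: 16.4
grip_force: 107.9
```

Emit:
play_rows:
  increments:
    - [-1,[0.5,0,0],0]
    - [-1,[0.4,0,0],0]

```text
time: 18.33
tool_pos: [602.2, -94.3, 52.9]
tcp_rot: [180.0, -0.0, 70.5]
ft_force: [-0.2, -0.2, -1.3]
finger_gap: 16.6
grip_force: 107.9
```

Emit:
play_rows:
  increments:
    - [-1,[0.4,0,0],0]
    - [-1,[0.4,0,0],0]

```text
time: 18.5
tool_pos: [602.4, -93.5, 52.9]
tcp_rot: [180.0, -0.0, 70.5]
ft_force: [0.4, -1.4, -1.4]
finger_gap: 16.6
grip_force: 107.9
```

Emit:
play_rows:
  increments:
    - [-1,[0.4,0,0],0]
    - [-1,[0.3,0,0],0]

```text
time: 18.67
tool_pos: [602.6, -92.9, 52.9]
tcp_rot: [180.0, 0.0, 70.5]
ft_force: [-0.5, -1.9, 0.8]
finger_gap: 17.0
grip_force: 107.9
```

Emit:
play_rows:
  increments:
    - [-1,[0.4,0,0],0]
    - [-1,[0.4,0,0],0]

```text
time: 18.83
tool_pos: [602.8, -92.1, 52.8]
tcp_rot: [-180.0, 0.0, 70.5]
ft_force: [-1.1, -1.3, -0.3]
finger_gap: 16.5
grip_force: 107.9
```

Emit:
play_rows:
  increments:
    - [-1,[0.4,0,0],0]
    - [-1,[0.3,0,0],0]

```text
time: 19.0
tool_pos: [603.1, -91.4, 52.8]
tcp_rot: [-180.0, 0.0, 70.5]
ft_force: [0.2, -0.2, -1.3]
finger_gap: 16.6
grip_force: 107.9
```

Emit:
play_rows:
  increments:
    - [-1,[0.4,0,0],0]
    - [-1,[0.4,0,0],0]

```text
time: 19.17
tool_pos: [603.3, -90.7, 52.8]
tcp_rot: [-180.0, 0.0, 70.5]
ft_force: [-0.6, -1.1, 0.4]
finger_gap: 16.6
grip_force: 107.9
```

Emit:
play_rows:
  increments:
    - [-1,[0.4,0,0],0]
    - [-1,[0.4,0,0],0]

```text
time: 19.33
tool_pos: [603.6, -89.9, 52.8]
tcp_rot: [-180.0, -0.0, 70.5]
ft_force: [-0.9, -2.2, -0.0]
finger_gap: 16.3
grip_force: 107.9
```

```bash
python3 - <<'E'
from meas import *
state()
s=snapshot("side")
r=pinpoint("carrier",s)
if r: print(J(w(s,r[0]["xyz"])))
state()
for m in brass(s): print(m.sum(),rect(s,m,22))
t=snapshot("top")
A=cv2.resize(s["color"][210:290,310:390],(400,400),interpolation=2);B=cv2.resize(t["color"][210:290,290:370],(400,400),interpolation=2)
cv2.imwrite("pics/c6.png",cv2.hconcat([A,B])[:,:,::-1])
E
```

```text
jig [41.5 -6.9] z 52.8 rot [-180.    -0.    70.5] F jig [-0.1 -2.4 -0. ] 16.3
[44.4 46.8]
jig [41.6 -6.8] z 52.8 rot [-180.    -0.    70.5] F jig [-0.3 -0.8 -1.1] 16.7
426 [663.9 -82.5 143.8  15.3  70. ]
319 [ 629.4 -372.3   15.4   89.2   83. ]
```

View pics/c6.png

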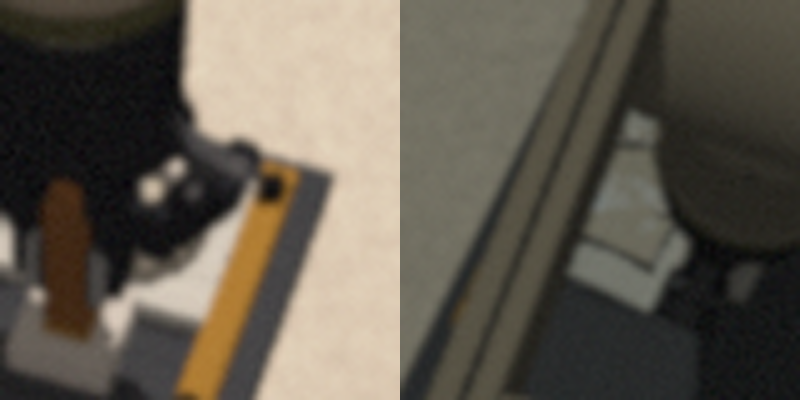

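The carrier still slides along the far bar with no gap there, and the left bar is hidden. I keep feeling for it.

Emit:
play_rows:
  increments:
    - [-1,[0.4,0,0],0]
    - [-1,[0.4,0,0],0]

```text
time: 19.65
tool_pos: [603.7, -89.6, 52.8]
tcp_rot: [-180.0, 0.0, 70.5]
ft_force: [-2.2, -4.2, 1.1]
finger_gap: 16.6
grip_force: 107.9
```

Emit:
play_rows:
  increments:
    - [-1,[0.4,0,0],0]
    - [-1,[0.4,0,0],0]

```text
time: 19.82
tool_pos: [603.8, -89.4, 52.9]
tcp_rot: [-180.0, 0.1, 70.5]
ft_force: [-4.3, -6.9, 1.6]
finger_gap: 16.5
grip_force: 108.2
```

Emit:
play_rows:
  increments:
    - [-1,[0,0,0],0]
    - [-1,[0,0,0],0]
    - [-1,[0,0,0],0]

```text
time: 20.07
tool_pos: [603.7, -89.4, 52.9]
tcp_rot: [-180.0, 0.1, 70.5]
ft_force: [-3.2, -5.9, 0.5]
finger_gap: 16.4
grip_force: 108.2
```

Emit:
play_rows:
  increments:
    - [-1,[-5,0,0],0]
    - [-1,[-7,0,0],0]
    - [-1,[0,0,-25],0]
    - [-1,[0,0,-25],0]
    - [-1,[0,-26,0],0]
    - [-1,[0,-26,0],0]
    - [-1,[0,-26,0],0]
    - [-1,[20,0,0],0]
    - [-1,[21,0,0],0]
    - [-1,[22,0,0],0]
    - [-1,[0,0,0],0]
    - [-1,[0,0,0],0]

```text
time: 21.07
tool_pos: [547.7, -13.5, 102.9]
tcp_rot: [180.0, -0.0, 70.6]
ft_force: [0.4, 0.4, -1.6]
finger_gap: 16.5
grip_force: 108.2
```

```bash
python3 - <<'E'
from meas import *
state()
s=snapshot("side")
r=pinpoint("carrier",s)
if r: print(J(w(s,r[0]["xyz"])))
t=snapshot("top")
A=cv2.resize(s["color"][200:280,300:380],(400,400),interpolation=2);B=cv2.resize(t["color"][210:290,290:370],(400,400),interpolation=2)
cv2.imwrite("pics/c7.png",cv2.hconcat([A,B])[:,:,::-1])
E
```

```text
jig [-36.6  46.4] z 102.9 rot [180.   -0.   70.6] F jig [ 0.2  0.5 -1.6] 16.5
[44.7 44.8]
```

View pics/c7.png

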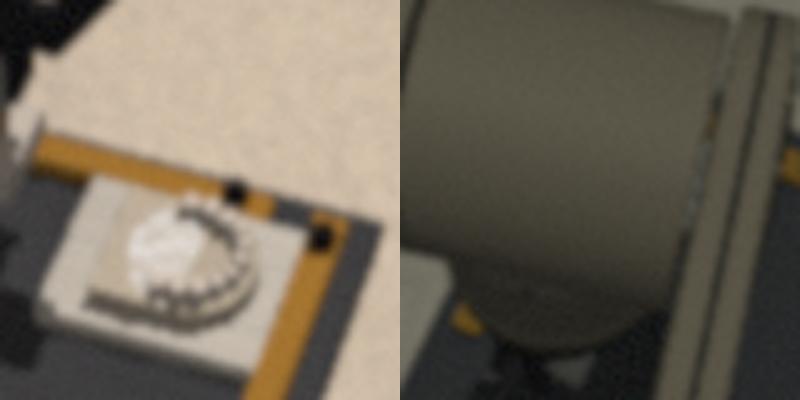

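The carrier is flush against both bars in view. I press once more towards the far bar to seat it firmly.

Emit:
play_rows:
  increments:
    - [-1,[0,0,20],0]
    - [-1,[0,0,20],0]
    - [-1,[0,0,10],0]
    - [-1,[0,4,0],0]
    - [-1,[0,4,0],0]
    - [-1,[0,3,0],0]
    - [-1,[0,1,0],0]
    - [-1,[0,0.5,0],0]
    - [-1,[0,0.5,0],0]

```text
time: 21.97
tool_pos: [560.0, -18.8, 53.1]
tcp_rot: [180.0, -0.0, 70.5]
ft_force: [-0.3, -0.7, -0.7]
finger_gap: 16.6
grip_force: 108.1
```

Emit:
play_rows:
  increments:
    - [-1,[0,0.4,0],0]
    - [-1,[0,0.4,0],0]

```text
time: 22.13
tool_pos: [560.6, -18.9, 52.9]
tcp_rot: [180.0, -0.0, 70.5]
ft_force: [0.6, 0.2, -0.7]
finger_gap: 16.5
grip_force: 108.1
```

Emit:
play_rows:
  increments:
    - [-1,[0,0.4,0],0]
    - [-1,[0,0.4,0],0]

```text
time: 22.3
tool_pos: [560.9, -19.0, 52.7]
tcp_rot: [-179.9, 0.0, 70.5]
ft_force: [-3.2, 1.1, 0.5]
finger_gap: 17.0
grip_force: 108.3
```

Emit:
play_rows:
  increments:
    - [-1,[0,0.4,0],0]
    - [-1,[0,0.3,0],0]
    - [-1,[0,0,0],0]

```text
time: 22.55
tool_pos: [561.1, -19.1, 52.5]
tcp_rot: [-179.9, 0.0, 70.5]
ft_force: [-4.6, 1.8, 3.3]
finger_gap: 17.0
grip_force: 108.7
```

```bash
python3 - <<'E'
from meas import *
state()
E
```

```text
jig [-22.1  45.6] z 52.5 rot [-179.9    0.    70.5] F jig [-4.9  0.2  3.3] 17.0
```

Emit:
play_rows:
  increments:
    - [-1,[0,0.4,0],0]
    - [-1,[0,0.3,0],0]
    - [-1,[0,0,0],0]

```text
time: 22.8
tool_pos: [561.2, -19.2, 52.4]
tcp_rot: [-179.8, 0.0, 70.5]
ft_force: [-7.1, 1.7, 4.5]
finger_gap: 16.6
grip_force: 108.9
```

```bash
python3 - <<'E'
from meas import *
state()
E
```

```text
jig [-22.   45.6] z 52.4 rot [-179.8    0.    70.5] F jig [-7.3 -0.8  4.5] 16.6
```

Emit:
play_rows:
  increments:
    - [-1,[0,-5,0],0]
    - [-1,[0,-7,0],0]
    - [-1,[0,0,-25],0]
    - [-1,[0,0,-25],0]
    - [-1,[-22,0,0],0]
    - [-1,[-22,0,0],0]
    - [-1,[-22,0,0],0]
    - [-1,[0,25,0],0]
    - [-1,[0,25,0],0]
    - [-1,[0,25,0],0]
    - [-1,[0,0,0],0]
    - [-1,[0,0,0],0]

```text
time: 23.8
tool_pos: [600.5, -103.3, 102.5]
tcp_rot: [180.0, 0.0, 70.5]
ft_force: [0.0, -0.3, -0.4]
finger_gap: 16.8
grip_force: 108.3
```

Emit:
play_rows:
  increments:
    - [-1,[0,0,20],0]
    - [-1,[0,0,20],0]
    - [-1,[0,0,10],0]
    - [-1,[4,0,0],0]
    - [-1,[4,0,0],0]
    - [-1,[2,0,0],0]
    - [-1,[0.5,0,0],0]
    - [-1,[0,0,0],0]

```text
time: 24.47
tool_pos: [603.8, -92.7, 53.4]
tcp_rot: [180.0, -0.0, 70.6]
ft_force: [-0.9, 0.3, -1.2]
finger_gap: 17.0
grip_force: 108.6
```

```bash
python3 - <<'E'
from meas import *
state()
E
```

```text
jig [42.7 -9.5] z 53.4 rot [180.   -0.   70.6] F jig [-0.9  0.  -1.2] 17.0
```

Contact is expected at y ≈ -6.6.

Emit:
play_rows:
  increments:
    - [-1,[0.5,0,0],0]
    - [-1,[0.5,0,0],0]
    - [-1,[0.5,0,0],0]
    - [-1,[0.5,0,0],0]

```text
time: 24.8
tool_pos: [604.2, -91.2, 52.8]
tcp_rot: [-180.0, 0.0, 70.5]
ft_force: [-0.1, -0.5, -1.9]
finger_gap: 16.7
grip_force: 108.6
```

Emit:
play_rows:
  increments:
    - [-1,[0.4,0,0],0]
    - [-1,[0.4,0,0],0]

```text
time: 24.97
tool_pos: [604.5, -90.4, 52.7]
tcp_rot: [-180.0, 0.0, 70.5]
ft_force: [-0.2, -0.6, -1.7]
finger_gap: 16.5
grip_force: 108.6
```

Emit:
play_rows:
  increments:
    - [-1,[0.4,0,0],0]
    - [-1,[0.4,0,0],0]
    - [-1,[0,0,0],0]

```text
time: 25.22
tool_pos: [604.6, -90.0, 52.8]
tcp_rot: [-180.0, 0.0, 70.5]
ft_force: [-2.0, -1.5, -0.2]
finger_gap: 16.7
grip_force: 108.6
```

Emit:
play_rows:
  increments:
    - [-1,[0.4,0,0],0]
    - [-1,[0.4,0,0],0]
    - [-1,[0,0,0],0]

```text
time: 25.47
tool_pos: [604.7, -89.8, 52.9]
tcp_rot: [-180.0, 0.1, 70.5]
ft_force: [-2.3, -5.7, 0.9]
finger_gap: 16.7
grip_force: 108.6
```

Emit:
play_rows:
  increments:
    - [-1,[0.3,0,0],0]
    - [-1,[0,0,0],0]

```text
time: 25.63
tool_pos: [604.7, -89.8, 52.9]
tcp_rot: [-180.0, 0.1, 70.5]
ft_force: [-4.0, -6.8, -0.1]
finger_gap: 16.8
grip_force: 108.6
```

```bash
python3 - <<'E'
from meas import *
state()
E
```

```text
jig [42.6 -6.4] z 52.9 rot [-1.80e+02  1.00e-01  7.05e+01] F jig [-1.5 -7.8 -0.1] 16.8
```

Emit:
play_rows:
  increments:
    - [-1,[-5,0,0],0]
    - [-1,[-8,0,0],0]
    - [-1,[0,0,-30],0]
    - [-1,[0,0,-30],0]
    - [-1,[0,0,0],-0.125]
    - [-1,[0,0,0],-0.125]
    - [-1,[0,0,0],-0.09]
    - [-1,[0,0,0],0]
    - [-1,[0,0,0],0]

```text
time: 26.38
tool_pos: [600.7, -101.0, 112.7]
tcp_rot: [180.0, -0.0, 89.8]
ft_force: [-0.3, 0.0, -1.1]
finger_gap: 16.7
grip_force: 108.3
```

Emit:
play_rows:
  increments:
    - [-1,[32,-5,0],0]
    - [-1,[32,-5,0],0]
    - [-1,[32,-5,0],0]
    - [-1,[32,-5,0],0]
    - [-1,[32,-5,0],0]
    - [-1,[32,-5,0],0]
    - [-1,[32,-5,0],0]
    - [-1,[32,-5,0],0]
    - [-1,[32,-5,0],0]
    - [-1,[32,-5,0],0]
    - [-1,[0,0,0],0]
    - [-1,[0,0,0],0]

```text
time: 27.38
tool_pos: [550.2, 220.7, 112.5]
tcp_rot: [-180.0, -0.0, 90.0]
ft_force: [0.5, -0.8, -1.3]
finger_gap: 16.5
grip_force: 108.3
```

```bash
python3 - <<'E'
from meas import *
state();print(sense()["tool_pos"])
s=snapshot("side")
for q in("carrier","tray","pusher"):
    for r in pinpoint(q,s)[:2]: p=w(s,r["xyz"]);print(q,p.round(1),J(p))
E
```

```text
jig [-112.5  268.1] z 112.5 rot [-180.   -0.   90.] F jig [ 0.8 -0.6 -1.3] 16.5
[550.17590606 220.71756376 112.53675269]
carrier [622.6 -41.9  11.2] [43.5 44.7]
tray [548.  216.7   1.2] [-113.1  263.6]
pusher [551.4 219.8  75.8] [-111.   267.7]
```

Emit:
play_rows:
  increments:
    - [-1,[-2,-1,25],0]
    - [-1,[0,0,25],0]
    - [-1,[0,0,12],0]
    - [-1,[0,0,5],0]
    - [-1,[0,0,2],0]
    - [-1,[0,0,0],0]
    - [-1,[0,0,0],0]

```text
time: 28.17
tool_pos: [550.9, 217.2, 45.2]
tcp_rot: [179.9, -0.0, 90.0]
ft_force: [0.1, 0.1, -0.7]
finger_gap: 17.0
grip_force: 108.3
```

Emit:
play_rows:
  increments:
    - [-1,[0,0,1],0]
    - [-1,[0,0,1],0]
    - [-1,[0,0,0],0]

```text
time: 28.42
tool_pos: [550.2, 217.3, 42.4]
tcp_rot: [179.9, -0.0, 90.0]
ft_force: [-0.4, 0.8, -0.8]
finger_gap: 16.7
grip_force: 108.3
```

Emit:
play_rows:
  increments:
    - [-1,[0,0,0.7],0]
    - [-1,[0,0,0.7],0]
    - [-1,[0,0,0],0]

```text
time: 28.67
tool_pos: [550.3, 217.3, 41.7]
tcp_rot: [179.9, -0.0, 90.0]
ft_force: [-2.7, -1.0, 7.1]
finger_gap: 16.6
grip_force: 109.6
```

Emit:
play_rows:
  increments:
    - [-0.4,[0,0,0],0]
    - [-0.2,[0,0,0],0]
    - [0,[0,0,0],0]
    - [0.5,[0,0,0],0]
    - [1,[0,0,0],0]
    - [1,[0,0,0],0]
    - [1,[0,0,0],0]
    - [1,[0,0,0],0]
    - [1,[0,0,0],0]
    - [1,[0,0,0],0]

```text
time: 29.5
tool_pos: [549.8, 217.2, 40.4]
tcp_rot: [-180.0, -0.0, 90.0]
ft_force: [-0.4, -0.6, -0.4]
finger_gap: 85.3
grip_force: 0.0
```

Emit:
play_rows:
  increments:
    - [1,[0,0,-10],0]
    - [1,[0,0,-20],0]
    - [1,[0,0,-30],0]
    - [1,[0,0,-30],0]
    - [1,[0,0,-30],0]
    - [1,[0,0,-30],0]
    - [1,[0,-40,0],0]
    - [1,[0,-40,0],0]
    - [1,[0,-40,0],0]
    - [1,[0,0,0],0]
    - [1,[0,0,0],0]

```text
time: 30.42
tool_pos: [427.9, 217.2, 190.8]
tcp_rot: [180.0, -0.0, 90.1]
ft_force: [0.8, 0.6, -0.1]
finger_gap: 85.3
grip_force: 0.0
```

```bash
python3 - <<'E'
from meas import *
state()
s=snapshot("side");t=snapshot("top")
for S in(s,t):
    for q in("carrier","tray","pusher"):
        for r in pinpoint(q,S)[:2]: p=w(S,r["xyz"]);print(q,p.round(1),J(p))
    r=regions_of("carrier",S)
    if r: print(rect(S,r[0]["mask"],22))
A=cv2.resize(s["color"][110:290,260:420],(400,450),interpolation=2);B=cv2.resize(t["color"][200:290,290:370],(400,450),interpolation=2)
cv2.imwrite("pics/c8.png",cv2.hconcat([A,B])[:,:,::-1])
E
```

```text
jig [-226.5  223.9] z 190.8 rot [180.   -0.   90.1] F jig [ 0.5  0.9 -0.1] 85.3
carrier [623.4 -47.4   9. ] [46.1 39.8]
tray [548.1 216.6   2.1] [-113.   263.5]
pusher [546.6 337.    5.8] [-154.7  376.5]
pusher [551.1 216.4   4.9] [-110.1  264.3]
[622.6 -41.7  82.6  91.3  72.1]
carrier [619.8 -35.9   8.6] [38.9 49.4]
tray [547.4 216.6   3.4] [-113.7  263.3]
pusher [548.5 213.9  -0.7] [-111.8  261.1]
pusher [546.9 344.3   3.8] [-156.8  383.5]
[622.3 -41.1  68.9  91.3  71.7]
```

View pics/c8.png

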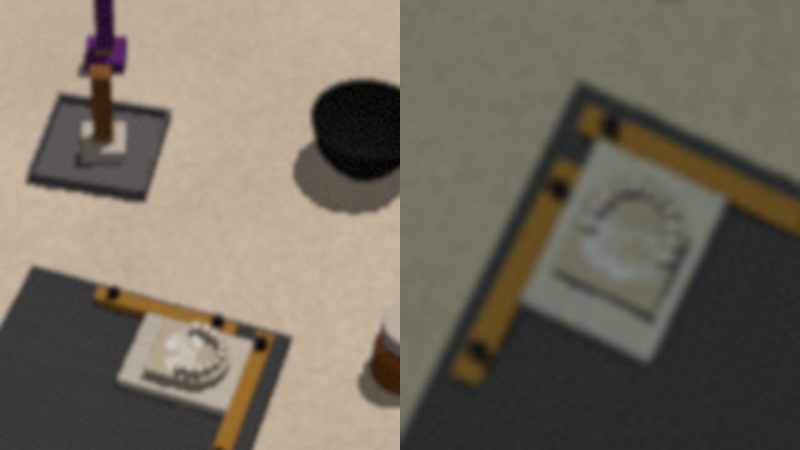

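```bash
python3 - <<'E'
from meas import *
K=4 # px per mm
def rectify(S,x0,x1,y0,y1,z=22):
    g=[(x,y) for x,y in((x0,y0),(x1,y0),(x1,y1),(x0,y1))]
    src=np.float32([px(S,[*(C+x*X+y*Y),z]) for x,y in g])
    dst=np.float32([[0,0],[(x1-x0)*K,0],[(x1-x0)*K,(y1-y0)*K],[0,(y1-y0)*K]])
    return cv2.warpPerspective(S["color"],cv2.getPerspectiveTransform(src,dst),((x1-x0)*K,(y1-y0)*K),flags=2)
for n in("top","side"):
    for acc in [None]:
        S=snapshot(n); im=rectify(S,-20,110,0,110).astype(float); b=cv2.GaussianBlur(im,(0,0),2)
        ch=b[...,2]  # blue: plate bright, brass & stage dark
        def edges(prof_axis,samples,lo,hi):
            out=[]
            for q in samples:
                p=ch[:,int((q+20)*K)] if prof_axis=="y" else ch[int(q*K),:]
                off=0 if prof_axis=="y" else 20
                seg=np.abs(np.diff(p))[int((lo+off)*K):int((hi+off)*K)]
                out.append(seg.argmax()/K+lo)
            return out
        def line(name,ax,smp,lo,hi):
            e=edges(ax,smp,lo,hi);c=np.polyfit(smp,e,1);print(n,name,np.round(e,1),"deg",np.degrees(np.arctan(c[0])).round(2))
        line("+y edge","y",range(5,80,8),72,92); line("-y edge","y",range(5,80,8),2,24)
        line("+x edge","x",range(18,78,7),76,98); line("-x edge","x",range(22,78,7),-15,12)
        r=b[...,0]
        for nm,smp,ax,lo,hi in(("far bar back","", "x",94,106),):
            e=[np.abs(np.diff(r[int(q*K)]))[(lo+20)*K:(hi+20)*K].argmax()/K+lo for q in range(10,85,7)];print(n,nm,np.round(e,1),np.degrees(np.polyfit(range(10,85,7),e,1)[0]).round(2))
        e=[np.abs(np.diff(r[:,int((q+20)*K)]))[90*K:104*K].argmax()/K+90 for q in range(-15,65,8)];print(n,"left bar back",np.round(e,1),np.degrees(np.polyfit(range(-15,65,8),e,1)[0]).round(2))
E
```

```text
top +y edge [82.5 81.8 82.2 81.  82.  83.  81.5 82.5 83.  82. ] deg 0.35
top -y edge [ 9.8 10.5 11.  10.2 10.8  9.8 10.5 11.  10.  10.5] deg 0.13
top +x edge [89.2 89.  90.5 90.2 89.8 89.2 88.8 90.8 90.2] deg 0.65
top -x edge [-2.2 -2.2 -3.  -1.5 -1.8 -2.5 -2.8 -3. ] deg -0.63
top far bar back [104.  104.  103.5 102.8 102.2 102.  103.8 103.5 103.2 103.   94. ] -3.85
top left bar back [103.2 103.8 102.8 103.8 102.8 103.5 103.8 103.  103.8 102.8] -0.11
side +y edge [81.8 81.5 81.8 82.  87.2 72.  85.  82.2 82.5 82.5] deg 0.43
side -y edge [10.8  8.8 16.8 16.8 16.8 17.5 17.5 20.2 10.8  9. ] deg 0.81
side +x edge [89.2 89.  89.  89.  88.8 88.8 88.8 88.8 88.5] deg -0.61
side -x edge [-2.5 -3.  -3.5 -2.2 -2.2 -2.8 -3.2 -2.2] deg 0.27
side far bar back [102.  103.5 102.  103.2 103.2 103.2 103.2 103.  103.2 103.2  98.5] -1.13
side left bar back [97.2 97.5 97.  97.  97.  97.  97.8 97.5 97.  97. ] -0.04
```

```bash
python3 -c "
from bench import *
print(hand_in())"
```

```text
the job is handed in; nothing more can be done
None
```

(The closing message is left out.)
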